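# Clip down the lid of the fixings case

### The job

The grey fixings case in the bench tray has been left open. Shut its lid fully home first, then fold all four of its clip flaps (two along the front, one at each end) down round the rim until every one has snapped home and holds by itself. Go by feel and be gentle: thin plastic, so never press on the case, lid or flaps harder than 30 N (about 3 kg), and leave the other things on the bench where they are.

Things in the scene. Friction and masses are not known exactly. Their poses are not given: they have to be found in the camera images.
- tray: plywood tray screwed to the bench, 178 (x) x 248 (y) x 14 mm; origin under its centre, -x its front (robot side). In it stands the grey fixings case, rim 168 x 238 mm, axes parallel to the tray's. It has play: its centre lies up to 6 mm off the tray's in x and in y, unmeasured. It is heavy, on rubber feet: stays put below 35 N. 'Case x, y' below are mm from the case's centre.
- lid (a joint): light grey lid, slab 168 x 238 x 12 mm plus a 5 mm higher middle panel (from 25 mm in), hinged at its rear edge (pin along y, case x +84, 79 mm above the bench). rad: 0 = fully home on the rim, edge top 91 mm above the bench, hard stop; grows as its front swings up; starts 0.45 to 0.95. Stiff: stays where left; some 3 N down near the front edge moves it.
- flap_front_left (a joint): black clip flap on the lid's front edge; pin along y at case x -87, y +62, 85 mm above the bench when the lid is home; plate 44 wide, 3 thick, reaching 29 mm from the pin; folds down and in to +x. rad: 0 = hanging down, hooked under the rim; 1.57 = level, straight out. Starts 1.2 to 1.8.
- flap_front_right (a joint): like flap_front_left, pin at case x -87, y -62. All flaps: let go unhooked, the soft hinge springs the flap back out past 0.8 rad. At about 0.3 the hook meets the catch ridge; some 8 to 11 N pushed inward 20 mm below the pin takes it past 0.2 and it snaps to 0 and stays.
- flap_left (a joint): like flap_front_left but on the lid's end at +y: pin along x at case x 0, y +122; folds down and in to -y. All flaps: at 0 rad there is a hard stop, the plate's outer face then 3.5 mm outside the pin.
- flap_right (a joint): like flap_left but on the end at -y: pin along x at case x 0, y -122; folds down and in to +y. All flaps: a hook cannot catch while the lid there stands more than about 3 mm proud of home.
- tin: round stainless steel tin with a knurled twist cap, 84 mm across, 117 mm high, a bystander; origin under its centre
- mallet: wooden mallet lying on its side, head 70 x 115 x 58 mm, 340 mm long, a bystander; origin under its middle
- tile_offcut: grey ceramic tile offcut lying flat, about 100 x 150 x 9 mm, a bystander; origin under its middle
- scraper: yellow plastic utility scraper lying flat, 185 mm long, 18 mm high, a bystander; origin under its middle
- tape_measure: black tape measure standing on edge, 68 x 36 x 62 mm, a bystander; origin under its centre
- screw_jar: glass jar with a steel cap, 72 mm across, 95 mm high, a bystander; origin under its centre

How it is judged:
By the outcome, as a careful person would: the job done as asked, in the order asked, and still so for the second after the job is handed in, with the robot touching nothing.
It also fails if it takes over 61 s, if anything falls off the work surface, if the arm or the gripper's body presses on something with over 40 N, if the wrist force passes 120 N, or if a joint passes its speed limit or range.

### The arm

A 6-joint arm with a two-finger parallel gripper is mounted at the origin on the work surface. World frame = base frame: x ahead of the robot, y to its left, z up, the work surface at z = 0. Lengths are in m, angles in degrees, forces in N, time in s.
With the tool pointing down it reaches from about 0.25 to 0.725 m from the base axis. Payload 9.7 kg.
Tool frame: the origin (TCP) lies at the very end of the fingers, on their centre line; the grasp point (between the pads) lies 19 mm behind it; y points along the fingers, x is the direction in which the jaws open and shut, and the axes are right-handed (so a half turn about y gives the same grasp; the last joint's range is limited). The gripper opens to 85 mm and grips with 20 to 120 N. Pads are 22 mm wide; open, the fingers measure 114 mm over their backs; the gripper's body (76 mm by 85 mm) begins 54 mm behind the grasp point. The pads swing forward as they close: fully open they stand 13 mm farther back than shut.
Start: joints at [75.172, 4.979, 10.078, 95.1, 0, 90], TCP at [0.141, 0.532, 0.231] pointing down, gripper open.
Joint ranges: [-179.16, 179.16], [-48.56, 103.87], [-65.8, 70.77], [-126.05, 130.52], [-82.76, 87.17], [-180, 180]. Speed limits (degrees/s): [127.2, 127.2, 147.25, 180, 180, 180].

### API

Orientations are given as [roll, pitch, yaw] about the fixed x, y, z axes, in that order (R = Rz(yaw) Ry(pitch) Rx(roll)).
In Python, from workcell import bot gives the robot as it stands.
- The arm moves only by the shell command python3 -m jog 'ROWS' [FORCE]. ROWS is JSON, a list of rows, each a list of 7 numbers: the closure, from 0 (fully open) to 1 (shut), then the shift along the world's x, y, z in units of 25 mm (1.0 is 25 mm), then the turn, a rotation vector about the world's x, y, z in units of 5 degrees (1.0 is 5 degrees). A call has 1 to 5 rows; each row is the pose to reach, as a shift and turn from the pose commanded when the call began; what a row does not reach only later rows make up. A row lasts 1/10 s, in which the tool goes at most 50 mm and 8.59 degrees, less where a joint would pass 70% of its speed; a pose out of reach is approached as far as the arm can. A call with a gripper value outside its range is refused whole. The fingers move at their own pace and stop on an object; FORCE is the grip in N (left out, the last holds). Time passes only in rows, so rows that repeat a pose let the fingers close. It gives the time, the measured TCP pose, the force and the opening at its end, in the units of the state.
- bot.get_obs(): the state, without advancing time (a new reading comes with each control period).
- bot.camera(name): name is "scene" or "top" or "wrist"; returns (picture, depth): 384x512x3 uint8, red, green, blue; 384x512 float32, m along the optical axis (not along the pixel's ray), 0 where there is no reading.
- bot.camera_model(name): a dict with "fx", "fy", "cx", "cy" (pixels), "rvec" (rotation vector, rad) and "tvec" (3), from world to camera coordinates, as OpenCV has them; the wrist camera has in their place "tool_from_camera" (4x4, takes a point from camera to tool coordinates, whose origin is the TCP and whose axes are the tool frame's). Camera axes: x right, y down, z forward; pixel columns grow to the right and rows downward; lengths in m; the calibration is good to about 2 mm. The wrist camera is an equidistant fisheye: a pixel r from the principal point sees the ray r / f radians off the axis. A picture is of the moment at which its call begins: read the wrist's pose just before it. camera_model takes no time and is no camera call.
- bot.job_done(): hands the job in, once; it reports no verdict.
Trained networks look in the newest picture that a camera, given by its name, has taken for a name from the list of things; names that differ only in an ending like _2 or _b are one class to them, and where a whole thing is asked for, a point or a joint stands for the part that bears it (a point fixed in the world has none). Each returns a list of dicts, best first, with "conf" (0 to 1); they miss things now and then, are a little off and sometimes report something else, mostly with a low value. They report only what shows in the picture. A call takes as long as a camera call.
- bot.regions_of(camera, label): "pixels" (384x512 bool, what is visible of it) and "point" ([row, column] in pixels, amid what is visible of it).
The state is a dict: "time": time; "q": joint angles; "qd": joint speeds; "joint_efforts": joint torques, N m; "ee_pos": TCP position; "tcp_rot": TCP orientation; "wrist_force": force on the tool from outside, world axes, zero at the start; "torque": the same for the moment, N m; "opening": finger opening in m.
Only numpy, scipy, OpenCV 4.12 (cv2) and the standard library are available. Lean on these libraries where they do the work, as an engineer would, in place of code of your own. Each camera call takes 0.05 s, during which the arm holds its last target. There are 200 camera calls.

## Working session

There is one attempt and no reset: what is moved stays moved. The work goes in short steps, Python scripts to look and compute and a shell command to move; the robot and the scene stay as the last step left them, time stands still between calls to the robot, and variables do not carry over. Pictures are saved under pics/ and viewed, about 8 in all and at most 12, crops included, and the job is handed in when it is done.

```bash
mkdir -p pics; ls
cat > h.py <<'E'
import numpy as np,cv2
from workcell import bot
def cloud(cam):
    pic,d=bot.camera(cam); m=bot.camera_model(cam)
    v,u=np.mgrid[:384,:512]
    P=np.stack([(u-m['cx'])/m['fx']*d,(v-m['cy'])/m['fy']*d,d],-1)
    R=cv2.Rodrigues(np.array(m['rvec'],float))[0]
    W=(P-np.array(m['tvec']).ravel())@R
    W[d==0]=np.nan
    return pic,W
E
python3 - <<'E'
from h import *
o=bot.get_obs(); print({k:np.round(v,3) for k,v in o.items()})
ims=[]
for c in('scene','top'):
    p,W=cloud(c); np.save(c+'.npy',W); ims.append(p)
    cv2.imwrite(f'pics/{c}1.png',cv2.resize(p[...,::-1],(800,600)))
    for l in('tray','lid','flap_front_left','flap_left','flap_right','tin','mallet','screw_jar','tape_measure','tile_offcut','scraper'):
        for r in bot.regions_of(c,l)[:3]:
            w=W[r['pixels']]; print(c,l,round(r['conf'],2),np.array(r['point']).round(),np.nanmedian(w,0).round(3),np.nanpercentile(w,2,axis=0).round(3),np.nanpercentile(w,98,axis=0).round(3))
E
```

```text
pics
{'time': np.float64(0.0), 'q': array([75.169,  5.012, 10.034, 95.099, -0.   , 90.   ]), 'qd': array([-0.093, -0.007,  0.057,  0.016, -0.001,  0.023]), 'joint_efforts': array([-5.0000e-03, -5.2039e+01,  4.6480e+01,  1.6000e-02, -0.0000e+00,
       -0.0000e+00]), 'ee_pos': array([0.141, 0.531, 0.231]), 'tcp_rot': array([-9.0000e+01,  7.6000e-02,  7.5169e+01]), 'wrist_force': array([0.132, 0.467, 0.398]), 'torque': array([-0.002, -0.025,  0.051]), 'opening': np.float64(0.086)}
scene tray 0.87 [169. 218.] [ 0.635 -0.066  0.137] [ 0.541 -0.192  0.007] [0.697 0.054 0.215]
scene lid 0.68 [164. 221.] [ 0.621 -0.068  0.149] [ 0.527 -0.206  0.072] [0.693 0.056 0.217]
scene flap_front_left 0.76 [129. 248.] [ 0.537 -0.028  0.214] [ 0.481 -0.058  0.17 ] [ 0.551 -0.007  0.223]
scene flap_left 0.62 [171. 270.] [0.589 0.06  0.145] [0.573 0.045 0.129] [0.606 0.076 0.16 ]
scene flap_right 0.69 [162. 170.] [ 0.652 -0.202  0.144] [ 0.638 -0.218  0.128] [ 0.665 -0.187  0.157]
scene tin 0.97 [220. 142.] [ 0.823 -0.199  0.089] [ 0.756 -0.255  0.001] [ 0.846 -0.175  0.119]
scene mallet 0.84 [188. 120.]
[... 802 characters left out ...]
0.044 0.131] [0.601 0.075 0.162]
top flap_right 0.67 [165. 361.] [ 0.648 -0.202  0.146] [ 0.634 -0.217  0.128] [ 0.663 -0.186  0.161]
top tin 0.93 [110. 356.] [ 0.79  -0.208  0.116] [ 0.76  -0.256  0.001] [ 0.839 -0.175  0.122]
top mallet 0.74 [148. 409.] [ 0.703 -0.345  0.045] [ 0.481 -0.423  0.015] [ 0.776 -0.264  0.063]
top screw_jar 0.78 [141. 248.] [0.705 0.061 0.095] [0.68  0.029 0.002] [0.741 0.094 0.1  ]
top tape_measure 0.83 [266. 221.] [0.403 0.131 0.061] [0.366 0.112 0.002] [0.435 0.157 0.067]
top tile_offcut 0.61 [128. 301.] [ 0.766 -0.072  0.011] [ 0.699 -0.127  0.005] [ 0.836 -0.016  0.015]
top scraper 0.67 [195. 204.] [0.572 0.179 0.016] [0.542 0.075 0.005] [0.592 0.239 0.023]
```

View pics/scene1.png

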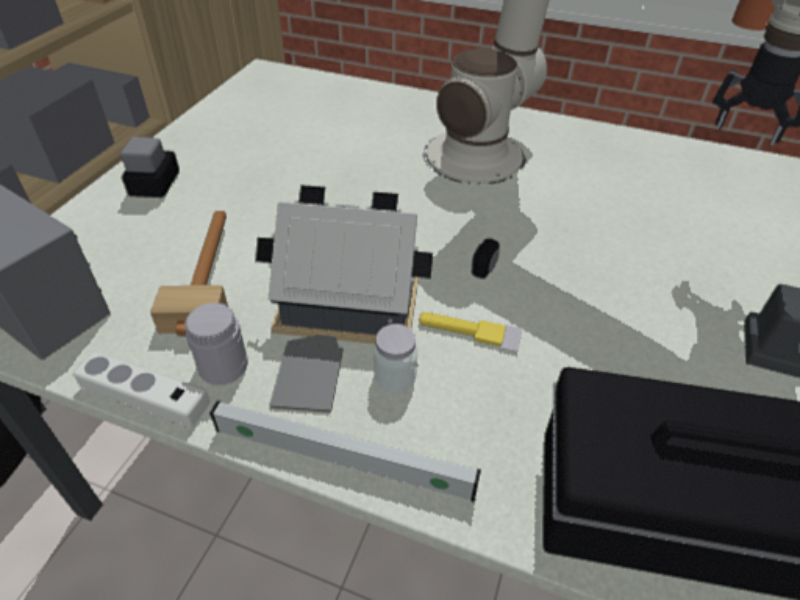

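View pics/top1.png

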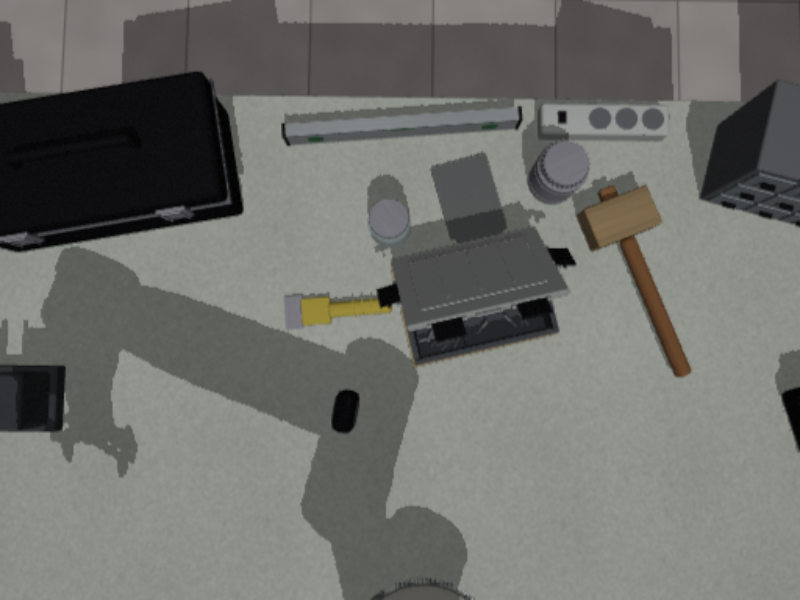

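Run:
```python
from h import *
from scipy.optimize import least_squares
for c in('scene','top'):
    p,W=cloud(c)
    # lid plane
    r=bot.regions_of(c,'lid')[0]['pixels']; w=W[cv2.erode(r.astype(np.uint8),np.ones((5,5)))>0]; w=w[~np.isnan(w[:,0])]
    for _ in range(8):
        m=np.median(w,0) if _==0 else w.mean(0); n=np.linalg.svd(w-m,full_matrices=False)[2][2]; n*=np.sign(n[2]); e=np.abs((w-m)@n); w=w[e<max(.004,e.std()*1.5)]
    print(c,'plane',m.round(4),n.round(3),'theta',np.arccos(n[2]).round(3),'yaw',np.degrees(np.arctan2(-n[1],-n[0])).round(2),len(w))
    # tray: low points
    r=bot.regions_of(c,'tray')
    pl=r[0]['pixels'] if r else None
    S=W.copy(); 
    F={}
    for l in('flap_front_left','flap_left','flap_right'):
        for k in bot.regions_of(c,l)[:2]:
            a=W[cv2.erode(k['pixels'].astype(np.uint8),np.ones((3,3)))>0]; a=a[~np.isnan(a[:,0])]; print(l,round(k['conf'],2),k['point'],a.mean(0).round(4),len(a)); 
    # case outline: project on yaw axes
    yaw=np.radians(13.3); ex=np.array([np.cos(yaw),np.sin(yaw)]);ey=np.array([-ex[1],ex[0]])
    Q=W[...,:2]-np.array([.62,-.07]); X=Q@ex;Y=Q@ey;Z=W[...,2]
    near=(abs(X)<.13)&(abs(Y)<.17)
    for lo,hi in((.011,.018),(.068,.083)):
        s=near&(Z>lo)&(Z<hi)
        print(lo,s.sum(),'X',np.percentile(X[s],[0,2,5,95,98,100]).round(4),'Y',np.percentile(Y[s],[0,2,5,95,98,100]).round(4))
    A=W[r[0]['pixels']] if r else W[near&(Z>.09)]
    # brown pixels
    hsv=cv2.cvtColor(p,cv2.COLOR_RGB2HSV)
    b=near&(hsv[...,1]>70)&(hsv[...,0]>8)&(hsv[...,0]<22)&(Z<.03)
    print('brown',b.sum(), X[b].min() if b.any() else 0, (W[b][:,2]).mean() if b.any() else 0)
    if b.any(): print('X',np.percentile(X[b],[1,10,50,90,99]).round(4),'Y',np.percentile(Y[b],[1,10,50,90,99]).round(4))
    x0,x1,y0,y1=(150,290,100,230) if c=='scene' else (235,380,140,240)
    cv2.imwrite(f'pics/{c}2.png',cv2.resize(p[x0*0+y0:y1,x0:x1,::-1],None,fx=5,fy=5,interpolation=cv2.INTER_CUBIC))
```

```text
scene plane [ 0.6234 -0.0679  0.1495] [0.686 0.169 0.708] theta 0.784 yaw -166.17 5112
flap_left 0.72 [168.5, 268.7] [0.5896 0.0609 0.1443] 146
flap_left 0.67 [125.6, 199.9] [ 0.5686 -0.1469  0.2151] 119
flap_right 0.54 [161.8, 169.5] [ 0.6523 -0.2025  0.1431] 115
0.011 564 X [-0.106  -0.0857 -0.0589  0.1116  0.1205  0.129 ] Y [-0.1257 -0.1234 -0.1186  0.1493  0.1615  0.1692]
0.068 166 X [-0.1129 -0.0214 -0.0028  0.1217  0.1283  0.1299] Y [-0.1457 -0.1138 -0.1046  0.118   0.1384  0.1409]
brown 365 -0.10600662784328065 0.011954911131669957
X [-0.0941 -0.0135  0.0574  0.0618  0.0637] Y [-0.1225 -0.1159 -0.01    0.1156  0.1189]
top plane [ 0.6105 -0.0708  0.1616] [0.679 0.166 0.715] theta 0.774 yaw -166.23 4283
flap_front_left 0.8 [209.6, 287.5] [ 0.5323 -0.0271  0.2166] 183
flap_left 0.66 [189.2, 247.4] [0.5848 0.0612 0.1479] 107
flap_right 0.51 [164.3, 358.5] [ 0.6492 -0.2007  0.1452] 92
0.011 531 X [-0.1202 -0.1193 -0.1188  0.1237  0.127   0.1297] Y [-0.1636 -0.1164 -0.0861  0.1407  0.1609  0.1698]
0.068 638 X [-0.1163 -0.1153 -0.1148  0.1124  0.1219  0.1293] Y [-0.1682 -0.1525 -0.1185  0.1178  0.1344  0.1414]
brown 23 -0.11507195298377751 0.016100831631285218
X [-0.1138 -0.1062 -0.0607  0.0258  0.0481] Y [0.1182 0.1185 0.1193 0.1198 0.1202]
```

View pics/top2.png

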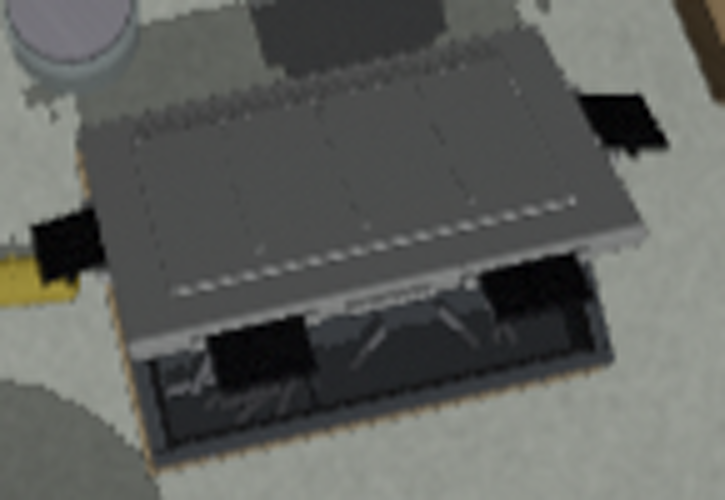

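Top crop: lid open about 0.78 rad; front flaps at crop (260,355) and (535,285), end flaps at (65,245) and (625,120); rim front corners at (150,465) and (610,360). By plane fit and rim outline, the case centre is ≈ (0.588, -0.078) with yaw ≈ 13.8°.

```bash
R='[1,5.7,-8.2,1.6,0,0,5.72]'
python3 -m jog '[[1,5.7,-8.2,1.6,0,0,5.72],[1,5.7,-8.2,1.6,0,0,5.72],[1,5.7,-8.2,1.6,0,0,5.72],[1,5.7,-8.2,1.6,0,0,5.72],[1,5.7,-8.2,1.6,0,0,5.72]]' 30; python3 -c "
from workcell import bot;print(bot.get_obs()['q'])"
```

```text
time: 2.3
ee_pos: [0.2783, 0.333, 0.2702]
tcp_rot: [-90.0, -0.0, 104.0]
wrist_force: [0.0, 1.0, -0.7]
opening: 0.0119
[ 5.01123448e+01 -9.72405150e+00  2.47999964e-01  9.99391140e+01
 -6.34599810e-03  3.61503104e+01]
```

```bash
python3 -m jog '[[1,5.8,-8.3,0,0,0,0],[1,5.8,-8.3,0,0,0,0],[1,5.8,-8.3,0,0,0,0],[1,5.8,-8.3,0,0,0,0],[1,5.8,-8.3,0,0,0,0]]'
python3 -m jog '[[1,5.8,-8.3,0,0,0,0],[1,5.8,-8.3,0,0,0,0],[1,5.8,-8.3,0,0,0,0],[1,5.8,-8.3,0,0,0,0],[1,5.8,-8.3,0,0,0,0]]'
python3 -c "
from workcell import bot;print(bot.get_obs()['q'])"
```

```text
time: 2.8
ee_pos: [0.4217, 0.1277, 0.2701]
tcp_rot: [-90.1, -0.0, 103.8]
wrist_force: [1.1, 1.6, -0.7]
opening: 0.0002
time: 3.3
ee_pos: [0.565, -0.0773, 0.2698]
tcp_rot: [-90.0, 0.0, 103.8]
wrist_force: [0.9, 0.4, 0.9]
opening: -0.0001
[-7.79585244e+00  8.90538603e+00  1.87302076e+01  9.97933126e+01
  6.95040449e-03 -2.15480531e+01]
```

```bash
python3 -m jog '[[1,0.18,-0.2,-1.2,0,0,0],[1,0.18,-0.2,-2.1,0,0,0],[1,0.18,-0.2,-2.3,0,0,0],[1,0.18,-0.2,-2.5,0,0,0]]'
python3 -m jog '[[1,-0.2,-0.05,-0.2,0,0,0],[1,-0.4,-0.1,-0.4,0,0,0]]'
```

```text
time: 3.7
ee_pos: [0.5685, -0.0801, 0.2074]
tcp_rot: [-90.0, -0.0, 103.8]
wrist_force: [0.4, 0.8, 0.4]
opening: 0.0001
time: 3.9
ee_pos: [0.5588, -0.0825, 0.1984]
tcp_rot: [-90.1, 0.0, 103.8]
wrist_force: [1.2, 0.1, 0.5]
opening: -0.0002
```

```bash
python3 -m jog '[[1,-0.2,-0.1,-0.3,0,0,0],[1,-0.38,-0.2,-0.58,0,0,0],[1,-0.5,-0.25,-0.8,0,0,0]]'
```

```text
time: 4.2
ee_pos: [0.5454, -0.0892, 0.1769]
tcp_rot: [-90.0, 0.0, 103.8]
wrist_force: [-0.7, 0.1, 3.7]
opening: 0.0001
```

```bash
python3 -m jog '[[1,-0.28,-0.05,-0.44,0,0,0],[1,-0.55,-0.1,-0.88,0,0,0],[1,-0.8,-0.16,-1.5,0,0,0],[1,-1.03,-0.22,-2.1,0,0,0],[1,-1.15,-0.26,-2.7,0,0,0]]'
python3 -m jog '[[1,-0.05,0,-0.2,0,0,0],[1,-0.08,0,-0.32,0,0,0]]'
```

```text
time: 4.7
ee_pos: [0.5168, -0.0958, 0.1089]
tcp_rot: [-90.0, 0.0, 103.8]
wrist_force: [-1.5, -0.1, 0.9]
opening: 0.0002
time: 4.9
ee_pos: [0.5151, -0.0956, 0.1013]
tcp_rot: [-90.0, -0.0, 103.8]
wrist_force: [-0.0, 0.2, 1.1]
opening: -0.0002
```

```bash
python3 -m jog '[[1,-0.02,0,-0.16,0,0,0],[1,-0.03,0,-0.28,0,0,0]]'
python3 -m jog '[[1,0,0,-0.04,0,0,0],[1,0,0,-0.08,0,0,0]]'
```

```text
time: 5.1
ee_pos: [0.5149, -0.0955, 0.095]
tcp_rot: [-90.0, 0.0, 103.8]
wrist_force: [-0.6, -1.3, 0.9]
opening: -0.0001
time: 5.3
ee_pos: [0.5148, -0.0955, 0.0929]
tcp_rot: [-90.0, 0.0, 103.8]
wrist_force: [-1.0, -0.4, 1.0]
opening: 0.0001
```

```bash
python3 -m jog '[[1,0,0,-0.04,0,0,0],[1,0,0,-0.08,0,0,0]]'
python3 -m jog '[[1,0,0,-0.02,0,0,0],[1,0,0,-0.04,0,0,0]]'
python3 - <<'E'
from h import *
p,W=cloud('top'); cv2.imwrite('pics/top3.png',cv2.resize(p[120:250,220:390,::-1],None,fx=4,fy=4,interpolation=cv2.INTER_CUBIC))
E
```

```text
time: 5.5
ee_pos: [0.5148, -0.0955, 0.0908]
tcp_rot: [-90.0, 0.0, 103.8]
wrist_force: [0.5, -1.0, -0.4]
opening: 0.0002
time: 5.7
ee_pos: [0.5147, -0.0955, 0.0901]
tcp_rot: [-90.0, 0.0, 103.8]
wrist_force: [-1.8, 0.1, 7.1]
opening: 0.0002
```

View pics/top3.png

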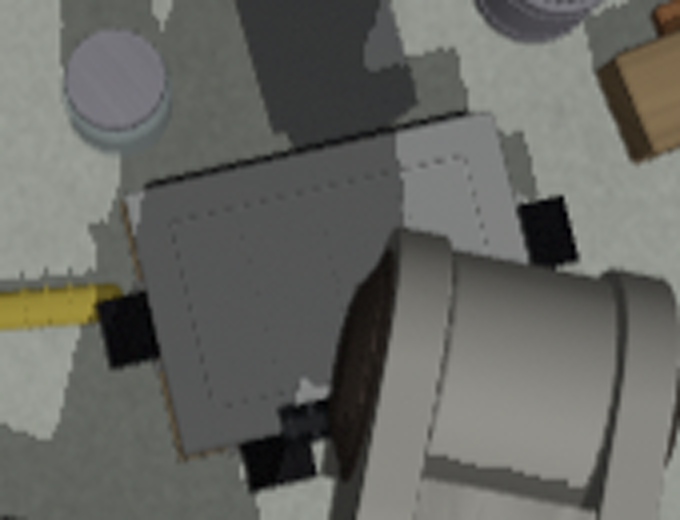

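Lid lies flat now (crop: corners (135,200), (490,115), (185,455); left flap at (130,330), right at (548,230), front-left at (278,462)). I'll confirm the stop and refine the case pose.

```bash
python3 -m jog '[[1,0,0,-0.01,0,0,0],[1,0,0,-0.02,0,0,0]]'
python3 -m jog '[[1,0,0,0.6,0,0,0],[1,0,0,1.4,0,0,0],[1,-1.5,0.8,2.5,0,0,0],[1,-3,1.6,2.5,0,0,0]]'
python3 - <<'E'
from h import *
for c in('scene','top'):
    p,W=cloud(c)
    C=np.array([.588,-.078])
    L=W[(W[...,2]>.087)&(W[...,2]<.101)&(abs(W[...,0]-.588)<.16)&(abs(W[...,1]+.078)<.16)]
    hsv=cv2.cvtColor(p,cv2.COLOR_RGB2GRAY)
    m=(W[...,2]>.087)&(W[...,2]<.101)&(abs(W[...,0]-.588)<.16)&(abs(W[...,1]+.078)<.19)
    dark=m&(hsv<35); lid=m&(hsv>50)
    a=np.radians(13.8);ex=np.array([np.cos(a),np.sin(a)]);ey=np.array([-ex[1],ex[0]])
    w=W[lid];Q=w[:,:2]-C;X=Q@ex*1000;Y=Q@ey*1000
    fr=[np.percentile(X[abs(Y-k)<8],[1,3,97,99]).round(1) for k in(-100,-30,0,30,90)]
    print(c,len(X),'z',np.percentile(w[:,2],[5,50,95]).round(4)); print('Xedges at Y -100,-30,0,30,90',fr)
    print('Yedges at X -50,40,70',[np.percentile(Y[abs(X-k)<8],[1,3,97,99]).round(1) for k in(-50,40,70)])
    rect=cv2.minAreaRect(w[(abs(X)<92)&(abs(Y)<126)][:,:2].astype(np.float32)); print(rect)
    for l in('flap_front_left','flap_front_right','flap_left'):
      for r in bot.regions_of(c,l)[:4]:
        b=W[r['pixels']]; b=b[~np.isnan(b[:,0])]; b=b[abs(b[:,2]-np.median(b[:,2]))<.012]; q=b[:,:2]-C; print(l,round(r['conf'],2),'X',np.percentile(q@ex*1000,[3,97]).round(),'Y',np.percentile(q@ey*1000,[3,97]).round(),'z',np.percentile(b[:,2],[5,50,95]).round(3))
E
```

```text
time: 5.95
ee_pos: [0.5147, -0.0955, 0.09]
tcp_rot: [-90.0, 0.0, 103.8]
wrist_force: [-2.8, 0.4, 9.0]
opening: -0.0
time: 6.35
ee_pos: [0.4404, -0.0555, 0.1551]
tcp_rot: [-90.2, 0.1, 103.7]
wrist_force: [1.1, -0.1, 1.0]
opening: -0.0001
scene 4041 z [0.0891 0.0931 0.0963]
Xedges at Y -100,-30,0,30,90 [array([-76.3, -72.1,  84.8,  86.8]), array([-76.3, -71.8,  85.6,  87.4]), array([-77.7, -72.5,  86.1,  87.6]), array([-78.3, -73.4,  86.5,  88.2]), array([-75.4, -72. , 184.1, 186.1])]
Yedges at X -50,40,70 [array([-116. , -110.8,  111.8,  116. ]), array([-116.4, -111.7,  111.5,  115.7]), array([-116.1, -110.9,  110.4,  115.8])]
((0.5875869989395142, -0.07778570055961609), (0.18213139474391937, 0.2501162588596344), 13.370933532714844)
flap_front_right 0.63 X [-112.  -83.] Y [-82. -42.] z [0.085 0.088 0.09 ]
flap_left 0.58 X [105. 247.] Y [-84.  10.] z [0.007 0.009 0.012]
flap_left 0.41 X [-112.  -83.] Y [-83. -42.] z [0.085 0.088 0.091]
top 6941 z [0.0898 0.0941 0.098 ]
Xedges at Y -100,-30,0,30,90 [array([-81.4, -78.3,  79. ,  82.7]), array([-82.4, -78.5,  80.5,  83.6]), array([-85.2, -81.3,  79.2,  83.1]), array([-82.2, -78.8,  81.1,  83.9]), array([-84.5, -77.8, 175.6, 180.4])]
Yedges at X -50,40,70 [array([-115.7, -110.4,  112. ,  116.8]), array([-115.8, -110.9,  111.7,  116.6]), array([-115.5, -111.2,  111.6,  116.4])]
((0.5850129723548889, -0.07812716066837311), (0.1786736100912094, 0.2508344352245331), 14.248762130737305)
flap_front_right 0.52 X [-114.  -83.] Y [-82. -41.] z [0.085 0.089 0.093]
flap_left 0.72 X [-18.  20.] Y [122. 148.] z [0.085 0.089 0.092]
```

```bash
python3 -m jog '[[1,1.18,0.49,0,0,0,0],[1,1.18,0.49,-0.8,0,0,0],[1,1.18,0.49,-1.6,0,0,0],[1,1.18,0.49,-2.1,0,0,0],[1,1.18,0.49,-2.2,0,0,0]]'
python3 -m jog '[[1,0,0,-0.3,0,0,0],[1,0,0,-0.6,0,0,0]]'
python3 -m jog '[[1,0,0,-0.3,0,0,0],[1,0,0,-0.6,0,0,0],[1,0,0,-0.9,0,0,0]]'
```

```text
time: 7.25
ee_pos: [0.4686, -0.0434, 0.0949]
tcp_rot: [-89.8, -0.1, 103.8]
wrist_force: [0.3, -0.4, -0.2]
opening: 0.0002
time: 7.45
ee_pos: [0.4697, -0.0434, 0.082]
tcp_rot: [-90.1, 0.0, 103.8]
wrist_force: [0.0, -0.8, 0.0]
opening: -0.0001
time: 7.75
ee_pos: [0.4692, -0.0433, 0.0588]
tcp_rot: [-90.0, 0.0, 103.8]
wrist_force: [-0.1, -0.2, 0.8]
opening: 0.0
```

```bash
python3 -m jog '[[1,0.04,0.01,0.06,0,0,0],[1,0.08,0.02,0.12,0,0,0]]'
python3 -m jog '[[1,0.04,0.01,0,0,0,0]]'
python3 -m jog '[[1,0.04,0.01,0,0,0,0]]'
python3 - <<'E'
from h import *
for c in('scene','top'):
    p,W=cloud(c)
    if c=='top':cv2.imwrite('pics/top4.png',cv2.resize(p[120:250,220:390,::-1],None,fx=4,fy=4,interpolation=cv2.INTER_CUBIC))
    else:cv2.imwrite('pics/scene4.png',cv2.resize(p[100:230,150:320,::-1],None,fx=4,fy=4,interpolation=cv2.INTER_CUBIC))
a=cv2.imread('pics/top4.png');b=cv2.imread('pics/scene4.png')
cv2.imwrite('pics/both4.png',cv2.resize(np.hstack([a[:,:],b]),(800,306)))
E
```

```text
time: 7.95
ee_pos: [0.471, -0.0427, 0.0622]
tcp_rot: [-90.0, -0.0, 103.8]
wrist_force: [-0.9, 0.2, -0.4]
opening: -0.0004
time: 8.05
ee_pos: [0.4724, -0.0425, 0.0628]
tcp_rot: [-90.0, 0.0, 103.8]
wrist_force: [-1.2, -0.4, 0.1]
opening: 0.0004
time: 8.15
ee_pos: [0.4734, -0.0422, 0.0626]
tcp_rot: [-90.0, 0.0, 103.8]
wrist_force: [-1.3, -0.6, 0.4]
opening: 0.0
```

View pics/both4.png

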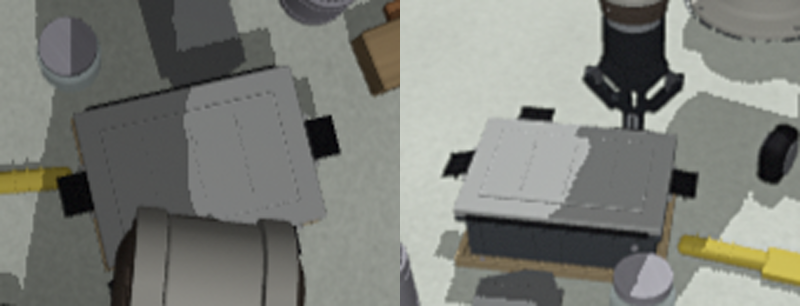

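Scene half: finger at (632,125) is on the front-left flap, which no longer stands out; the other three still do. Continuing inward by feel.

```bash
python3 -m jog '[[1,0.04,0.01,0,0,0,0]]'
python3 -m jog '[[1,0.04,0.01,0,0,0,0]]'
python3 -m jog '[[1,0.03,0.008,0,0,0,0]]'
python3 -m jog '[[1,0.02,0.005,0,0,0,0]]'
```

```text
time: 8.35
ee_pos: [0.4742, -0.042, 0.0624]
tcp_rot: [-90.0, 0.0, 103.8]
wrist_force: [-2.3, -1.1, 0.8]
opening: -0.0002
time: 8.45
ee_pos: [0.4748, -0.0418, 0.062]
tcp_rot: [-89.9, -0.0, 103.8]
wrist_force: [-4.2, -2.2, -1.0]
opening: 0.0002
time: 8.55
ee_pos: [0.4753, -0.0417, 0.0619]
tcp_rot: [-89.9, -0.0, 103.8]
wrist_force: [-3.9, -2.9, -1.2]
opening: -0.0003
time: 8.65
ee_pos: [0.4757, -0.0416, 0.0618]
tcp_rot: [-89.9, -0.0, 103.8]
wrist_force: [-6.1, -2.3, -1.8]
opening: -0.0001
```

Force is rising gently (ridge). Continue in small steps.

```bash
python3 -m jog '[[1,0.03,0.008,0,0,0,0]]'
python3 -m jog '[[1,0.03,0.008,0,0,0,0]]'
python3 -m jog '[[1,0.02,0.005,0,0,0,0]]'
python3 -m jog '[[1,0.02,0.005,0,0,0,0]]'
```

```text
time: 8.75
ee_pos: [0.4762, -0.0414, 0.0616]
tcp_rot: [-89.9, -0.0, 103.8]
wrist_force: [-6.7, -2.7, -2.3]
opening: 0.0
time: 8.85
ee_pos: [0.4768, -0.0413, 0.0615]
tcp_rot: [-89.8, -0.0, 103.8]
wrist_force: [-5.6, -3.8, -3.7]
opening: 0.0001
time: 8.95
ee_pos: [0.4774, -0.041, 0.0615]
tcp_rot: [-89.8, -0.0, 103.8]
wrist_force: [-5.8, -2.0, -2.8]
opening: 0.0004
time: 9.05
ee_pos: [0.478, -0.0408, 0.0615]
tcp_rot: [-89.9, -0.0, 103.8]
wrist_force: [-4.8, -1.1, -2.9]
opening: 0.0
```

```bash
python3 -m jog '[[1,0.03,0.008,0,0,0,0]]'
python3 -m jog '[[1,0.03,0.008,0,0,0,0]]'
python3 -m jog '[[1,0.02,0.005,0,0,0,0]]'
python3 -m jog '[[1,0.02,0.005,0,0,0,0]]'
```

```text
time: 9.15
ee_pos: [0.4793, -0.0406, 0.0618]
tcp_rot: [-89.9, -0.0, 103.8]
wrist_force: [-1.9, -0.9, -1.8]
opening: 0.0001
time: 9.25
ee_pos: [0.4798, -0.0404, 0.0619]
tcp_rot: [-89.9, -0.0, 103.8]
wrist_force: [-8.5, -2.2, 0.5]
opening: -0.0
time: 9.35
ee_pos: [0.4798, -0.0404, 0.0619]
tcp_rot: [-89.8, -0.0, 103.8]
wrist_force: [-10.5, -2.0, 1.9]
opening: -0.0002
time: 9.45
ee_pos: [0.4798, -0.0403, 0.0619]
tcp_rot: [-89.8, -0.0, 103.8]
wrist_force: [-12.7, -3.2, 3.4]
opening: -0.0002
```

```bash
python3 -m jog '[[1,-0.48,-0.12,0,0,0,0],[1,-0.48,-0.12,1.2,0,0,0],[1,-0.48,-0.12,1.8,0,0,0],[1,0.1,-2.5,1.8,0,0,0],[1,0.4,-3.75,1.8,0,0,0]]'
python3 -m jog '[[1,0.29,-1.2,0,0,0,0],[1,0.29,-1.2,0,0,0,0],[1,0.29,-1.2,-0.5,0,0,0],[1,0.29,-1.2,-0.8,0,0,0],[1,0.29,-1.2,-1.1,0,0,0]]'
python3 -m jog '[[1,0,0,-0.3,0,0,0],[1,0,0,-0.6,0,0,0],[1,0,0,-0.65,0,0,0]]'
```

```text
time: 9.95
ee_pos: [0.4931, -0.1347, 0.1091]
tcp_rot: [-90.2, 0.1, 103.9]
wrist_force: [0.3, -0.7, 1.1]
opening: 0.0001
time: 10.45
ee_pos: [0.4985, -0.1629, 0.0788]
tcp_rot: [-90.0, -0.0, 103.8]
wrist_force: [0.5, -0.3, 0.8]
opening: 0.0004
time: 10.75
ee_pos: [0.4982, -0.1634, 0.0623]
tcp_rot: [-89.9, -0.0, 103.8]
wrist_force: [-0.5, 0.3, 0.6]
opening: -0.0003
```

```bash
python3 -m jog '[[1,0.06,0.015,0,0,0,0],[1,0.12,0.03,0,0,0,0],[1,0.18,0.045,0,0,0,0]]'
python3 -m jog '[[1,0.03,0.008,0,0,0,0],[1,0.06,0.015,0,0,0,0]]'
python3 -m jog '[[1,0.03,0.008,0,0,0,0]]'
python3 -m jog '[[1,0.03,0.008,0,0,0,0]]'
python3 -m jog '[[1,0.03,0.008,0,0,0,0]]'
```

```text
time: 11.05
ee_pos: [0.5034, -0.1628, 0.0637]
tcp_rot: [-90.0, 0.0, 103.8]
wrist_force: [-1.1, -1.2, -0.4]
opening: -0.0004
time: 11.25
ee_pos: [0.5045, -0.1625, 0.0634]
tcp_rot: [-90.0, 0.0, 103.8]
wrist_force: [-2.1, -1.4, -0.2]
opening: 0.0001
time: 11.35
ee_pos: [0.505, -0.1623, 0.0633]
tcp_rot: [-89.9, 0.0, 103.8]
wrist_force: [-5.9, -1.8, -1.8]
opening: 0.0001
time: 11.45
ee_pos: [0.5055, -0.1621, 0.0631]
tcp_rot: [-89.9, -0.0, 103.8]
wrist_force: [-5.3, -3.3, -1.5]
opening: 0.0001
time: 11.55
ee_pos: [0.506, -0.162, 0.0629]
tcp_rot: [-89.9, -0.0, 103.7]
wrist_force: [-6.5, -4.2, -2.5]
opening: -0.0003
```

```bash
python3 -m jog '[[1,0.03,0.008,0,0,0,0]]'
python3 -m jog '[[1,0.03,0.008,0,0,0,0]]'
python3 -m jog '[[1,0.03,0.008,0,0,0,0]]'
python3 -m jog '[[1,0.03,0.008,0,0,0,0]]'
python3 -m jog '[[1,0.02,0.005,0,0,0,0]]'
python3 -m jog '[[1,0.02,0.005,0,0,0,0]]'
```

```text
time: 11.65
ee_pos: [0.5066, -0.1618, 0.0628]
tcp_rot: [-89.8, -0.0, 103.7]
wrist_force: [-5.9, -3.1, -2.8]
opening: 0.0
time: 11.75
ee_pos: [0.5074, -0.1616, 0.0627]
tcp_rot: [-89.9, -0.0, 103.7]
wrist_force: [-4.9, -2.0, -3.3]
opening: 0.0
time: 11.85
ee_pos: [0.5085, -0.1612, 0.0629]
tcp_rot: [-89.9, -0.0, 103.8]
wrist_force: [-3.1, -0.6, -2.1]
opening: -0.0001
time: 11.95
ee_pos: [0.5092, -0.161, 0.0631]
tcp_rot: [-89.9, -0.0, 103.8]
wrist_force: [-9.6, -2.8, -0.4]
opening: 0.0002
time: 12.05
ee_pos: [0.5092, -0.161, 0.0631]
tcp_rot: [-89.8, -0.0, 103.7]
wrist_force: [-10.7, -4.3, 1.8]
opening: 0.0001
time: 12.15
ee_pos: [0.5093, -0.161, 0.0631]
tcp_rot: [-89.8, -0.0, 103.7]
wrist_force: [-13.4, -4.0, 1.6]
opening: 0.0004
```

```bash
python3 -m jog '[[1,-0.48,-0.12,0,0,0,0],[1,-0.48,-0.12,1.4,0,0,-1.7],[1,-0.48,-0.12,2.6,0,0,-3.4],[1,1,-0.9,2.6,0,0,-5.1],[1,2.4,-1.5,2.6,0,0,-6.8]]'
python3 -m jog '[[1,2.06,-0.7,0,0,0,-1.7],[1,2.06,-0.7,0,0,0,-3.4],[1,2.06,-0.7,0,0,0,-5.1],[1,2.06,-0.7,0,0,0,-6.8],[1,2.06,-0.7,0,0,0,-8.5]]'
python3 -m jog '[[1,0,0,0,0,0,-1.7],[1,0,0,0,0,0,-2.7],[1,0,0,0,0,0,-2.7],[1,0,0,0,0,0,-2.7]]'
python3 - <<'E'
from h import *
print(bot.get_obs()['q'])
p,W=cloud('scene');cv2.imwrite('pics/s5.png',cv2.resize(p[100:230,150:320,::-1],None,fx=4,fy=4,interpolation=cv2.INTER_CUBIC))
E
```

```text
time: 12.65
ee_pos: [0.5729, -0.1991, 0.1315]
tcp_rot: [-90.4, -0.0, 69.4]
wrist_force: [0.4, -0.9, -0.5]
opening: -0.0003
time: 13.15
ee_pos: [0.623, -0.2158, 0.1288]
tcp_rot: [-90.0, -0.1, 26.9]
wrist_force: [-0.1, -0.6, -0.7]
opening: 0.0004
time: 13.55
ee_pos: [0.6226, -0.2157, 0.1289]
tcp_rot: [-90.0, -0.1, 13.9]
wrist_force: [-0.0, 0.4, -0.2]
opening: -0.0004
[-1.91201587e+01  1.92407746e+01  1.54328693e+01  8.61317784e+01
  2.15777835e-02  5.69424924e+01]
```

View pics/s5.png

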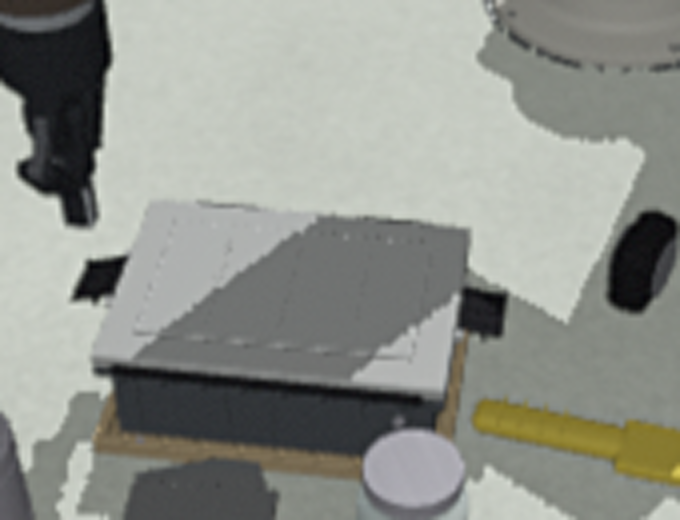

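Both front flaps stay folded (no black showing along the front edge, y≈210–230); the end flaps at (98,277) and (483,310) still stand out. Now descend on the right one.

```bash
python3 -m jog '[[1,0,0,-0.8,0,0,0],[1,0,0,-1.2,0,0,0],[1,0,0,-1.5,0,0,0],[1,0,0,-1.8,0,0,0],[1,0,0,-2.0,0,0,0]]'
python3 -m jog '[[1,0,0,-0.3,0,0,0],[1,0,0,-0.6,0,0,0],[1,0,0,-0.65,0,0,0]]'
python3 -m jog '[[1,-0.015,0.06,0,0,0,0],[1,-0.03,0.12,0,0,0,0]]'
python3 -m jog '[[1,-0.008,0.03,0,0,0,0],[1,-0.015,0.06,0,0,0,0]]'
```

```text
time: 14.1
ee_pos: [0.6224, -0.2157, 0.0781]
tcp_rot: [-90.0, -0.0, 13.8]
wrist_force: [0.0, -1.3, 0.6]
opening: 0.0001
time: 14.4
ee_pos: [0.6221, -0.2157, 0.0612]
tcp_rot: [-90.0, 0.1, 13.8]
wrist_force: [1.0, -0.6, 1.4]
opening: 0.0004
time: 14.6
ee_pos: [0.6217, -0.2134, 0.0623]
tcp_rot: [-90.1, 0.0, 13.7]
wrist_force: [1.2, -5.9, -2.3]
opening: 0.0002
time: 14.8
ee_pos: [0.6214, -0.212, 0.0624]
tcp_rot: [-90.1, 0.0, 13.7]
wrist_force: [0.9, -5.7, -2.7]
opening: -0.0
```

```bash
python3 -m jog '[[1,-0.008,0.03,0,0,0,0]]'
python3 -m jog '[[1,-0.008,0.03,0,0,0,0]]'
python3 -m jog '[[1,-0.008,0.03,0,0,0,0]]'
python3 -m jog '[[1,-0.005,0.02,0,0,0,0]]'
python3 -m jog '[[1,-0.005,0.02,0,0,0,0]]'
```

```text
time: 14.9
ee_pos: [0.6212, -0.2112, 0.0624]
tcp_rot: [-90.1, 0.0, 13.7]
wrist_force: [1.4, -3.5, -3.6]
opening: 0.0
time: 15.0
ee_pos: [0.6209, -0.21, 0.0623]
tcp_rot: [-90.0, -0.0, 13.8]
wrist_force: [0.3, -2.1, -1.4]
opening: 0.0
time: 15.1
ee_pos: [0.6208, -0.2096, 0.0625]
tcp_rot: [-90.1, -0.0, 13.8]
wrist_force: [1.1, -7.7, -2.7]
opening: 0.0002
time: 15.2
ee_pos: [0.6208, -0.2096, 0.0625]
tcp_rot: [-90.1, -0.0, 13.7]
wrist_force: [1.5, -9.8, -2.5]
opening: 0.0001
time: 15.3
ee_pos: [0.6208, -0.2095, 0.0626]
tcp_rot: [-90.2, -0.0, 13.7]
wrist_force: [3.1, -12.3, -3.0]
opening: -0.0001
```

```bash
python3 -m jog '[[1,0.12,-0.48,0,0,0,0],[1,0.12,-0.48,1.4,0,0,0],[1,0.12,-0.48,2.7,0,0,0],[1,-0.3,1.3,2.7,0,0,0],[1,-0.7,3,2.7,0,0,0]]'
python3 -m jog '[[1,-0.42,1.8,0,0,0,0],[1,-0.84,3.6,0,0,0,0],[1,-1.26,5.4,0,0,0,0],[1,-1.68,7.2,0,0,0,0],[1,-1.88,8,0,0,0,0]]'
python3 -m jog '[[1,0,0,0,0,0,0],[1,0,0,-0.8,0,0,0],[1,0,0,-1.2,0,0,0],[1,0,0,-1.5,0,0,0],[1,0,0,-1.8,0,0,0]]'
python3 -m jog '[[1,0,0,-0.3,0,0,0],[1,0,0,-0.6,0,0,0],[1,0,0,-0.9,0,0,0]]'
```

```text
time: 15.8
ee_pos: [0.6034, -0.1327, 0.1311]
tcp_rot: [-90.0, -0.1, 13.7]
wrist_force: [0.6, 0.3, -0.4]
opening: 0.0
time: 16.3
ee_pos: [0.555, 0.0703, 0.1303]
tcp_rot: [-89.9, -0.0, 13.9]
wrist_force: [0.3, 0.2, 0.1]
opening: -0.0001
time: 16.8
ee_pos: [0.5561, 0.0664, 0.0843]
tcp_rot: [-90.0, 0.0, 13.7]
wrist_force: [-0.3, 0.7, 1.5]
opening: -0.0002
time: 17.1
ee_pos: [0.5561, 0.067, 0.0619]
tcp_rot: [-90.0, -0.0, 13.8]
wrist_force: [0.4, -0.8, 0.1]
opening: -0.0
```

```bash
python3 -m jog '[[1,0.015,-0.06,0,0,0,0],[1,0.03,-0.12,0,0,0,0]]'
python3 -m jog '[[1,0.01,-0.04,0,0,0,0],[1,0.02,-0.08,0,0,0,0]]'
python3 -m jog '[[1,0.008,-0.03,0,0,0,0]]'
python3 -m jog '[[1,0.008,-0.03,0,0,0,0]]'
python3 -m jog '[[1,0.008,-0.03,0,0,0,0]]'
```

```text
time: 17.3
ee_pos: [0.5565, 0.0641, 0.0621]
tcp_rot: [-90.0, 0.0, 13.8]
wrist_force: [0.5, 0.7, 0.7]
opening: -0.0003
time: 17.5
ee_pos: [0.5574, 0.062, 0.0626]
tcp_rot: [-90.0, -0.0, 13.8]
wrist_force: [-0.5, 1.5, 0.2]
opening: 0.0
time: 17.6
ee_pos: [0.5575, 0.0613, 0.0625]
tcp_rot: [-90.0, -0.0, 13.8]
wrist_force: [-1.3, 3.0, -0.5]
opening: 0.0002
time: 17.7
ee_pos: [0.5576, 0.0608, 0.0623]
tcp_rot: [-90.0, -0.0, 13.8]
wrist_force: [0.1, 3.6, -1.5]
opening: -0.0
time: 17.8
ee_pos: [0.5577, 0.0602, 0.0621]
tcp_rot: [-89.9, 0.0, 13.8]
wrist_force: [0.1, 5.5, -1.7]
opening: -0.0002
```

```bash
python3 -m jog '[[1,0.008,-0.03,0,0,0,0]]'
python3 -m jog '[[1,0.008,-0.03,0,0,0,0]]'
python3 -m jog '[[1,0.008,-0.03,0,0,0,0]]'
python3 -m jog '[[1,0.008,-0.03,0,0,0,0]]'
python3 -m jog '[[1,0.008,-0.03,0,0,0,0]]'
```

```text
time: 17.9
ee_pos: [0.5578, 0.0596, 0.062]
tcp_rot: [-89.9, 0.0, 13.8]
wrist_force: [-0.9, 6.1, -2.8]
opening: 0.0001
time: 18.0
ee_pos: [0.5579, 0.0589, 0.0619]
tcp_rot: [-89.9, 0.0, 13.8]
wrist_force: [-1.3, 5.9, -3.2]
opening: 0.0002
time: 18.1
ee_pos: [0.5581, 0.0581, 0.0619]
tcp_rot: [-89.9, 0.0, 13.8]
wrist_force: [-0.7, 5.8, -2.5]
opening: -0.0002
time: 18.2
ee_pos: [0.5583, 0.0573, 0.0619]
tcp_rot: [-89.9, 0.0, 13.8]
wrist_force: [-1.2, 4.8, -2.0]
opening: -0.0002
time: 18.3
ee_pos: [0.5586, 0.0561, 0.062]
tcp_rot: [-90.0, 0.0, 13.8]
wrist_force: [-0.7, 1.2, -1.8]
opening: -0.0001
```

```bash
python3 -m jog '[[1,0.008,-0.03,0,0,0,0]]'
python3 -m jog '[[1,0.005,-0.02,0,0,0,0]]'
python3 -m jog '[[1,0.005,-0.02,0,0,0,0]]'
```

```text
time: 18.4
ee_pos: [0.5587, 0.0558, 0.0621]
tcp_rot: [-89.9, 0.0, 13.8]
wrist_force: [-2.4, 8.9, -0.8]
opening: -0.0001
time: 18.5
ee_pos: [0.5587, 0.0557, 0.0621]
tcp_rot: [-89.9, 0.0, 13.8]
wrist_force: [-3.6, 10.9, -1.3]
opening: 0.0
time: 18.6
ee_pos: [0.5587, 0.0556, 0.0621]
tcp_rot: [-89.8, 0.0, 13.8]
wrist_force: [-3.8, 13.3, -0.1]
opening: 0.0001
```

Hard stop reached. Retreat and check everything.

```bash
python3 -m jog '[[1,-0.12,0.48,0,0,0,0],[1,-0.25,1,0,0,0,0],[1,-0.25,1,2,0,0,0],[1,-0.25,1,4,0,0,0],[1,-1.5,2.5,5,0,0,0]]'
python3 -m jog '[[1,-2,2,0.5,0,0,0],[1,-4,4,1,0,0,0],[1,-5.5,5.5,1,0,0,0],[1,-5.5,5.5,1,0,0,0],[1,-5.5,5.5,1,0,0,0]]'
python3 - <<'E'
from h import *
out=[]
a=np.radians(13.8);ex=np.array([np.cos(a),np.sin(a)]);ey=np.array([-ex[1],ex[0]]);C=np.array([.588,-.078])
for c in('scene','top'):
    p,W=cloud(c)
    Q=W[...,:2]-C;X=Q@ex*1000;Y=Q@ey*1000;Z=W[...,2]*1000
    s=(abs(X)<75)&(abs(Y)<105); pan=(abs(X)<50)&(abs(Y)<80)
    A=np.c_[X[pan],Y[pan],np.ones(pan.sum())]; print(c,'panel z=ax+by+c',np.linalg.lstsq(A,Z[pan],rcond=None)[0].round(4))
    ring=((abs(X)>97)|(abs(Y)>132))&(abs(X)<116)&(abs(Y)<152)&(Z>75)&(Z<130); print('points standing out round rim',ring.sum())
    for l in('tin','mallet','screw_jar','tape_measure','tile_offcut','scraper'):
        r=bot.regions_of(c,l)
        if r: print(c,l,round(r[0]['conf'],2),np.nanmedian(W[r[0]['pixels']],0).round(3))
    out.append(cv2.resize(p[100:240,150:320,::-1] if c=='scene' else p[110:250,220:390,::-1],(400,330),interpolation=cv2.INTER_CUBIC))
cv2.imwrite('pics/f6.png',np.hstack(out))
E
```

```text
time: 19.1
ee_pos: [0.5269, 0.1124, 0.1893]
tcp_rot: [-90.1, -0.3, 13.6]
wrist_force: [-0.2, 1.2, 0.2]
opening: -0.0002
time: 19.6
ee_pos: [0.3839, 0.2543, 0.2114]
tcp_rot: [-89.9, -0.1, 14.1]
wrist_force: [1.2, -0.0, -0.4]
opening: -0.0001
scene panel z=ax+by+c [-6.54000e-02  4.29000e-02  9.29747e+01]
points standing out round rim 0
scene tin 0.77 [ 0.824 -0.199  0.091]
scene mallet 0.31 [0.568 0.042 0.085]
scene tape_measure 0.84 [0.429 0.135 0.052]
scene tile_offcut 0.72 [ 0.776 -0.072  0.009]
scene scraper 0.57 [0.581 0.171 0.014]
top panel z=ax+by+c [ 0.      0.     95.2041]
points standing out round rim 0
top tin 0.65 [ 0.791 -0.208  0.116]
top mallet 0.95 [ 0.699 -0.347  0.044]
top screw_jar 0.67 [0.705 0.062 0.095]
top tape_measure 0.94 [0.403 0.131 0.061]
top tile_offcut 0.85 [ 0.765 -0.073  0.011]
top scraper 0.68 [0.572 0.174 0.016]
```

View pics/f6.png

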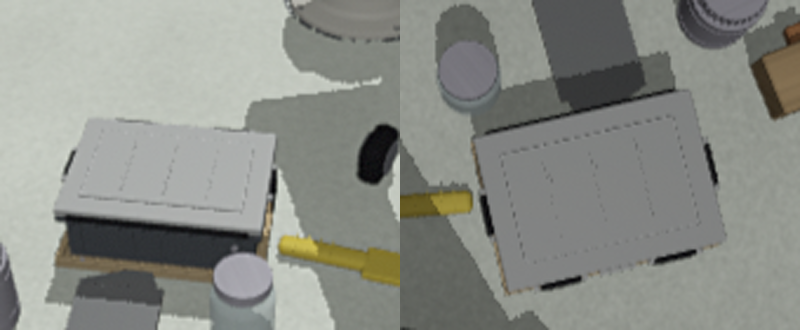

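Run:
```python
from h import *
a=np.radians(13.8);ex=np.array([np.cos(a),np.sin(a)]);ey=np.array([-ex[1],ex[0]]);C=np.array([.590,-.077])
for c in('scene','top'):
    p,W=cloud(c); Q=W[...,:2]-C;X=Q@ex*1000;Y=Q@ey*1000;Z=W[...,2]*1000
    for n,s in(('front strip',(abs(X+70)<7)),('panel front',abs(X+40)<10),('panel rear',abs(X-40)<10),('rear strip',abs(X-70)<7)):
        z=Z[s&(abs(Y)<80)]; print(c,n,np.percentile(z,[5,50,95]).round(1),z.mean().round(2),len(np.unique(z.round(2))))
```

```text
scene front strip [88.9 91.6 93.3] 91.36 145
scene panel front [92.  94.2 96.2] 94.21 198
scene panel rear [91.4 94.  96.3] 83.04 237
scene rear strip [-749.3   42.4   92.6] -27.06 762
top front strip [89.  92.4 95.6] 92.33 292
top panel front [91.9 95.2 98.6] 95.31 364
top panel rear [91.8 95.2 98.6] 95.22 372
top rear strip [89.1 92.2 95.4] 92.23 277
```

```bash
python3 -c "
from workcell import bot;print(bot.get_obs()['time']);bot.job_done()"
```

```text
20.4
the job is handed in; nothing more can be done
```

The lid is shut fully home, and all four clip flaps have snapped and stay down without the robot. I handed the job in at 20.4 s with the arm clear of everything.

- **Lid:** I pressed it down at the middle of the front edge until it hit its stop at about 90.5 mm, with a reading of about 9 N. At the end the top camera put the front and rear strips at the same height, 92.3 and 92.2 mm. That is within calibration of the 91 mm given.
- **Flaps:** I folded them in the order front-left, front-right, right, left. On each one the force rose to 6–8 N at the ridge, dropped as it snapped, then rose again at the hard stop. The highest reading on any flap was about 14 N. The last images show all four hanging down and nothing standing out round the rim.
- **Other things on the bench:** the top camera shows all six bystanders within about 5 mm of where they started; only the scraper differs by more than 4 mm, which I put down to detection noise.

Three checks disagreed, all in the scene camera:
- It gave one low-confidence mallet reading on the case (0.31), but the top camera found the mallet where it had been (0.95).
- It missed the jar in the last look.
- Its slope fit of the lid panel was spoilt by stray points, so I went by its strip heights for the front and by the top camera.

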